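Tighten the pillar nut between the gussets with a ring spanner

TASK

One hold-down nut of the measuring stand's pillar, the one on the robot's side, has worked loose: tighten it with the larger end of the ring spanner, clockwise, lifting the ring off and reseating it for each short swing that the gussets allow. Stop when the nut has come up hard and is drawn up firm (about 1.5 N m, a pull of 8 to 12 N at the middle of the handle), and do not strain it. Then take the spanner off and lay it flat on the bench; do not knock the stand, touch the nut with the fingers or move the other things.

Things in the scene. Friction and masses are not known exactly. Their poses are not given: they have to be found in the camera images.
- spanner: plain steel double-ended offset ring spanner, 283 mm long. Origin: middle of its length, at the level of the rings' undersides; +x to the larger ring, z up. Straight handle bar 11 mm wide, 144 mm long, from 22 to 37 mm above the undersides, so it lies on the bench on its two rings with the bar clear. Ring axes at x = +120 (larger) and -120 mm. About 0.55 kg, balanced at the origin.
- big_ring (a point): centre of the larger ring, at its underside, on its axis; axes as the spanner's. Ring 46 mm outside, 15 mm thick, six-sided hole 33.4 mm across flats with a bevelled mouth below; the middle of a flat lies on its +x. (The smaller ring, 40 mm outside, has a 28.3 mm hole and does not go on.)
- stand: fixed measuring stand; origin on the pillar's axis at bench level, the loose nut on its -x side. Round base 230 mm wide, 14 mm thick; foot flange on it, 221 mm, top at 24 mm. Six upright gussets, 5 mm thick, reach 110 mm from the axis at 30, 90, 150.. degrees from its x; tops 88 mm high outside, 122 mm at the pillar. Pillar top 230 mm; an arm with a dial gauge points to the back.
- nut: the loose nut: plain steel hexagon, 32 mm across flats, 18 mm high, top edge bevelled; origin on its axis at its underside, which is 27 mm above the bench and 59 mm from the pillar's axis; z up, x through the middle of a flat, turning with the nut. It sits on a 44 mm washer, on which the ring rests when seated. The stud, 20 mm thick, stands 11 mm out of its top. The two nuts at the back are tight.
- nut_turn (a joint): turn of the loose nut in rad, growing clockwise seen from above; starts between 0 and 0.38, comes up hard at 2.1. It drags with about 0.4 N m and stays where it is left. The gussets stop the handle 0.86 rad either side of straight out (spanner +x along the stand's +x); the ring has 0.08 rad of play either way on the hexagon. At 1.5 N m the ring bears on it with about 130 N in all (six corners).
- mount_a: first metallographic specimen mount (black resin disc, 30 mm across, 14 mm high) on the bench between the spanner and the stand; origin at the centre of its underside. Leave it where it is.
- mount_b: second metallographic specimen mount (black resin disc, 30 mm across, 14 mm high) beside the first; origin at the centre of its underside. Leave it where it is.
- hex_key: bent hex key, 26 x 72 x 5 mm, near the front edge of the bench, before the stand; origin at the centre of its underside. Leave it where it is.
- screwdriver: small screwdriver, 18 x 130 x 19 mm, lying to the right of the stand; origin at the centre of its underside. Leave it where it is.

How it is judged:
By the outcome, as a careful person would: the job done as asked, in the order asked, and still so for the second after the job is handed in, with the robot touching nothing.
It also fails if it takes over 67 s, if anything falls off the work surface, if the arm or the gripper's body presses on something with over 40 N, if the wrist force passes 120 N, or if a joint passes its speed limit or range.

ROBOT

A 6-joint arm with a two-finger parallel gripper is mounted at the origin on a cart in front of the work surface, level with it; the furniture and walls round the work are solid. World frame = base frame: x ahead of the robot, y to its left, z up, the work surface at z = 0. Lengths are in m, angles in rad, forces in N, time in s.
With the tool pointing down it reaches from about 0.225 to 0.875 m from the base axis. Payload 3.4 kg.
Tool frame: the origin (TCP) lies midway between the tips of the shut fingers; the grasp point (between the pads) lies 19 mm behind it (manip.grasp_offset is the distance from the TCP to the grasp point, in m); x points along the fingers, y is the direction in which the jaws open and shut, and the axes are right-handed (so a half turn about x gives the same grasp; the last joint's range is limited). The gripper opens to 85 mm and grips with 20 to 120 N. Pads are 22 mm wide; open, the fingers measure 114 mm over their backs; the gripper's body (76 mm by 85 mm) begins 54 mm behind the grasp point. The pads swing forward as they close: fully open they stand 13 mm farther back than shut.
Start: joints at [1.076, 0.276, 1.505, -0, 1.361, -0.121], TCP at [0.21, 0.535, 0.231] pointing down, gripper open.
Joint ranges: [-2.89, 2.89], [-0.75, 2.08], [0.22, 2.7], [-1.18, 4.32], [0.11, 2.71], [-2.7, 2.7]. Speed limits (rad/s): [2.57, 2.57, 3.14, 3.14, 3.14, 3.14].

INTERFACE

Orientations are given as a unit quaternion [w, x, y, z].
In Python, from rig import manip gives the robot as it stands.
- The arm moves only by the shell command python3 -m creep 'ROWS' [OPENING] [FORCE]. ROWS is a JSON object of lists of equal length, an entry for each row: "delta_pos": the shift along the tool's x, y, z in cm, a list of three; "dr": the turn, a rotation vector about the tool's x, y, z in rad, a list of three. In form: {"delta_pos": [[dx, dy, dz], ...], "dr": [[rx, ry, rz], ...]}. A call has 1 to 10 rows; each row is the pose to reach, as a shift and turn from the pose commanded when the call began, along the tool's axes at that moment; what a row does not reach only later rows make up. A row lasts 1/10 s, in which the tool goes at most 50 mm and 8.59 degrees, less where a joint would pass 70% of its speed; a pose out of reach is approached as far as the arm can. A call with a gripper value outside its range is refused whole. OPENING is the opening, from -1 (shut) to 1 (fully open), set as the call begins (- or left out, the last holds). The fingers move at their own pace and stop on an object; FORCE is the grip in N (left out, the last holds). Time passes only in rows, so rows that repeat a pose let the fingers close. It gives the time, the measured TCP pose, the force and the opening at its end, in the units of the state.
- manip.get_state(): the state, without advancing time (a new reading comes with each control period).
- manip.get_image(name): name is "side" or "top"; returns a dict with "pixels" (480x640x3 uint8, blue, green, red), "depth" (480x640 float32, m along the optical axis (not along the pixel's ray), 0 where there is no reading), "intrinsics" (3x3 intrinsics, pixels), "rvec" (rotation vector, rad) and "tvec" (3), from world to camera coordinates, as OpenCV has them. Camera axes: x right, y down, z forward; pixel columns grow to the right and rows downward; lengths in m; the calibration is good to about 2 mm. A picture is of the moment at which its call begins.
- manip.sign_off(): hands the job in, once; it reports no verdict.
The state is a dict: "clock": time; "qpos": joint angles; "qd": joint speeds; "effort": joint torques, N m; "position": TCP position; "ee_rot": TCP orientation; "contact_force": force on the tool from outside, world axes, zero at the start; "moment": the same for the moment, N m; "width": finger opening in m.
Only numpy, scipy, OpenCV 4.12 (cv2) and the standard library are available. Lean on these libraries where they do the work, as an engineer would, in place of code of your own. Each camera call takes 0.05 s, during which the arm holds its last target. There are 200 camera calls.

## Working session

There is one attempt and no reset: what is moved stays moved. The work goes in short steps, Python scripts to look and compute and a shell command to move; the robot and the scene stay as the last step left them, time stands still between calls to the robot, and variables do not carry over. Pictures are saved under pics/ and viewed, about 8 in all and at most 12, crops included, and the job is handed in when it is done.

```bash
ls; mkdir -p pics; python3 - <<'E'
from rig import manip
import cv2, numpy as np
for n in ("top","side"):
    im=manip.get_image(n); cv2.imwrite(f"pics/{n}0.png",im["pixels"]); np.savez(f"{n}0.npz",**im)
    R=cv2.Rodrigues(np.array(im["rvec"]))[0]; print(n,-R.T@np.array(im["tvec"]).ravel(),im["intrinsics"])
print(manip.get_state(), manip.grasp_offset)
E
```

```text
pics
top [ 0.31855333 -0.30881286  1.02964786] [[533.32573564   0.         320.38779653]
 [  0.         533.32573564 243.95110619]
 [  0.           0.           1.        ]]
side [ 0.45005357 -1.16885552  0.49956179] [[556.87033144   0.         315.97450021]
 [  0.         556.87033144 239.83379182]
 [  0.           0.           1.        ]]
{'clock': 0.1, 'qpos': array([ 1.07603488e+00,  2.76512596e-01,  1.50601102e+00,  1.69583737e-05,
        1.36070400e+00, -1.21019357e-01]), 'qd': array([ 0.00124342, -0.00156598, -0.00475669, -0.00035912,  0.00247571,
        0.00076159]), 'effort': array([ 1.69121136e-03, -4.17701304e+01, -2.46405923e+01, -1.11443064e-04,
        5.79466025e-03,  4.87779323e-05]), 'position': array([0.209716  , 0.53488144, 0.23053535]), 'ee_rot': array([ 0.69461508,  0.13082217,  0.6949766 , -0.13192034]), 'contact_force': array([ 0.05650803, -0.84711572, -0.6796711 ]), 'moment': array([-0.01931057,  0.03460537, -0.02536689]), 'width': 0.08560168980015462} 0.0187
```

View pics/top0.png

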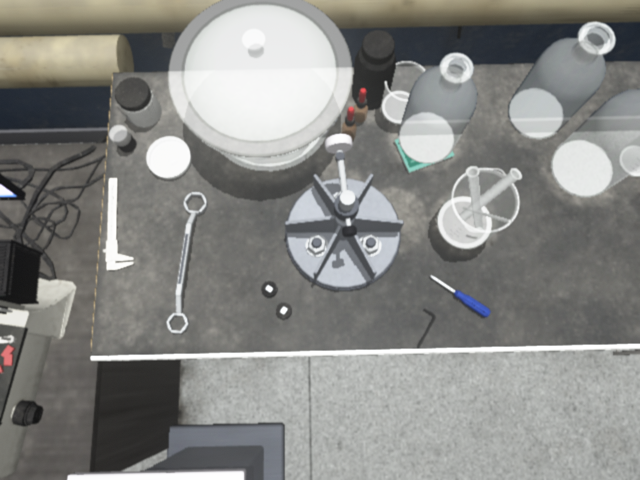

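View pics/side0.png

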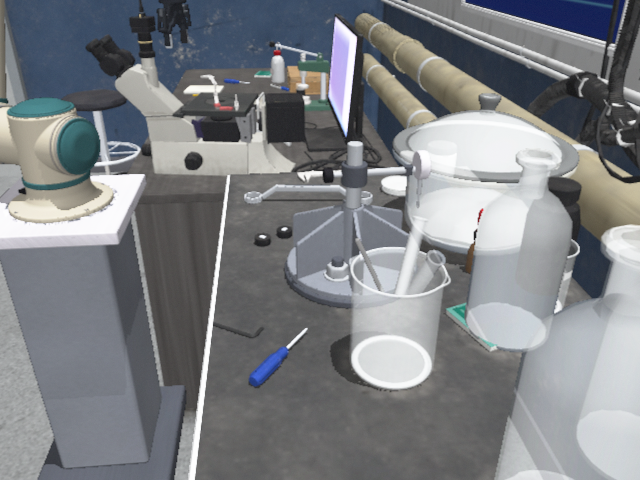

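Top view: spanner rings at about (195,203) and (177,323), stand at about (345,235), mounts at (269,289) and (284,311). I'll measure next, with a close crop of the stand.

```bash
cat > h.py <<'E'
import numpy as np, cv2
from rig import manip
from scipy.spatial.transform import Rotation as Ro
def load(n): return dict(np.load(n))
def ray(im,u,v):
    R=cv2.Rodrigues(np.array(im["rvec"]))[0]; c=-R.T@np.array(im["tvec"]).ravel()
    d=R.T@np.linalg.inv(im["intrinsics"])@np.array([u,v,1.]); return c,d
def onz(im,u,v,z):
    c,d=ray(im,u,v); return c+d*(z-c[2])/d[2]
def proj(im,p):
    return cv2.projectPoints(np.array(p,float).reshape(-1,3),np.array(im["rvec"]),np.array(im["tvec"]),im["intrinsics"],None)[0].reshape(-1,2)
def world(im):
    K=im["intrinsics"];v,u=np.mgrid[:480,:640];Z=im["depth"]
    P=np.stack([(u-K[0,2])/K[0,0]*Z,(v-K[1,2])/K[1,1]*Z,Z],-1)
    R=cv2.Rodrigues(np.array(im["rvec"]))[0]; return (P-np.array(im["tvec"]).ravel())@R
def tcp(s=None):
    s=s or manip.get_state(); q=s["ee_rot"]; return np.array(s["position"]),Ro.from_quat(np.r_[q[1:],q[0]])
E
python3 - <<'E'
from h import *
im=load("top0.npz"); P=world(im); p=im["pixels"]
a=cv2.resize(p[160:300,275:415],None,fx=4,fy=4,interpolation=cv2.INTER_CUBIC)
b=cv2.resize(p[185:340,160:215],None,fx=3.6,fy=3.6,interpolation=cv2.INTER_CUBIC)
c=np.zeros((560,770,3),np.uint8); c[:a.shape[0],:560]=a; c[:b.shape[0],565:565+b.shape[1]]=b[:560]
cv2.imwrite("pics/crop1.png",c)
# spanner mask by height/brightness
z=P[...,2]; sub=np.zeros((480,640),bool); sub[185:340,160:215]=1
print("bench z",np.median(z[sub]))
m=sub&(p.min(-1)>110); print(m.sum())
ps=P[m]; print("z pct",np.percentile(ps[:,2],[5,25,50,75,95]))
for (u,v) in [(195,203),(177,323)]:
    print(onz(im,u,v,0.015), P[v,u])
for (u,v) in [(316,243),(371,243),(345,235),(346,200),(338,145)]: print(u,v,P[v,u])
E
```

```text
bench z -0.00011628436260999968
7191
z pct [-3.46789999e-03 -1.51130344e-03 -8.56033732e-05  1.66330657e-03
  3.43206862e-02]
[ 0.65366694 -0.05916645  0.015     ] [ 0.65975676 -0.05462978 -0.00343859]
[ 0.41613186 -0.0330969   0.015     ] [ 0.41770354 -0.02865599 -0.00134274]
316 243 [ 0.55582777 -0.29958127  0.05628103]
371 243 [ 0.55406404 -0.40305835  0.05373979]
345 235 [ 0.53845008 -0.34878134  0.17870001]
346 200 [ 0.5819113  -0.34976754  0.23030774]
338 145 [ 0.68968848 -0.3411671   0.19817311]
```

View pics/crop1.png

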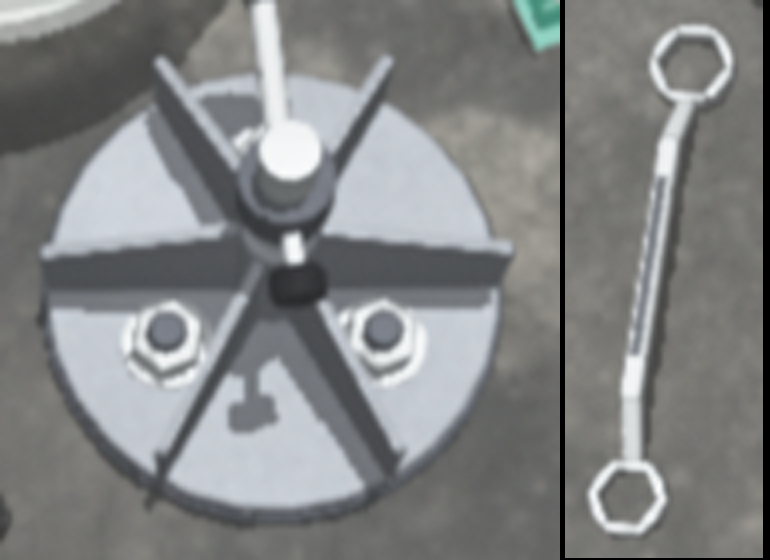

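Crop: the larger ring is the far one (crop (691,64), image (351.. i.e. ~(195,203))). The front-left nut (crop (167,330), image ~(316,242)) lies nearest the robot; the other nuts are at (371,243) and behind the pillar. Next I'll measure precisely.

```bash
cat >> h.py <<'E'
def blob(im,u,v,r,thr,dark=True):
    "centroid (px) of the dark/bright blob containing u,v in an upscaled crop"
    k=6;u0,v0=int(u)-r,int(v)-r
    g=cv2.cvtColor(im["pixels"],cv2.COLOR_BGR2GRAY)[v0:v0+2*r,u0:u0+2*r]
    g=cv2.resize(g,None,fx=k,fy=k,interpolation=cv2.INTER_CUBIC)
    m=((g<thr) if dark else (g>=thr)).astype(np.uint8)
    n,l,s,c=cv2.connectedComponentsWithStats(m)
    i=l[int((v-v0+.5)*k),int((u-u0+.5)*k)]
    cx,cy=c[i]; cs,_=cv2.findContours((l==i).astype(np.uint8),cv2.RETR_EXTERNAL,cv2.CHAIN_APPROX_NONE)
    ct=max(cs,key=len)[:,0].astype(float)
    f=lambda q:(q+.5)/k-.5+np.array([u0,v0])
    return f(np.array([cx,cy])),s[i,4]/k/k,f(ct)
E
python3 - <<'E'
from h import *
im=load("top0.npz"); g=cv2.cvtColor(im["pixels"],cv2.COLOR_BGR2GRAY)
print(g[236:251,308:326]); print(g[198:210,190:201])
for t in (130,150,170):
  for (u,v,z,r) in [(195,203,.0075,13),(177,323,.0075,13),(316.5,242,.056,12),(370.5,242,.056,12)]:
    c,a,ct=blob(im,u,v,r,t); w=np.array([onz(im,*q,z)[:2] for q in ct]); print(t,c.round(2),round(a,1),onz(im,*c,z).round(4),"size mm",(np.ptp(w,axis=0)*1e3).round(1))
p,R=tcp();print(p,R.as_matrix().round(3)); s=load("side0.npz")
print(proj(s,[[.555,-.30,.056],[.58,-.35,.23]]),proj(im,[[.555,-.30,.056],[.58,-.35,.23]]))
P=world(im); z=P[...,2]; b=(z>.222)&(z<.236)&(abs(P[...,0]-.58)<.06)&(abs(P[...,1]+.35)<.06); print("pillar top",P[b].mean(0),b.sum(),np.ptp(P[b],axis=0))
E
```

```text
[[122 125 135 146 155 164 176 200 217 228 233 217 184 156 145 138 128 124]
 [134 137 158 185 200 199 184 192 200 204 212 221 216 191 165 152 140 128]
 [180 173 195 220 221 193 154 145 141 142 153 182 210 219 201 172 151 136]
 [224 200 220 231 200 151 125 124 122 122 124 134 168 213 230 210 174 143]
 [235 206 227 224 163 123 124 127 126 127 125 122 132 187 238 237 206 152]
 [228 202 226 208 131 117 126 128 127 127 127 124 122 169 238 242 220 157]
 [204 199 221 177 108 116 128 128 127 127 127 126 118 154 231 239 217 154]
 [186 200 217 154  93 115 128 128 127 129 127 123 114 147 223 235 205 149]
 [187 208 221 162  96 104 123 128 128 127 124 114 110 163 230 234 193 147]
 [194 217 231 195 121  91 106 117 119 117 111 100 123 191 236 233 189 164]
 [191 210 232 219 159 103  89  95  95  94  95 116 173 224 238 228 189 191]
 [159 178 215 224 197 154 129 117 103 116 138 177 225 240 238 218 186 209]
 [127 134 173 201 206 206 209 199 179 203 216 230 239 241 233 203 186 227]
 [139 119 130 156 183 215 237 240 234 240 241 237 233 224 202 172 184 232]
 [179 141 121 123 147 183 225 242 241 237 230 214 
[... 1062 characters left out ...]
  0.056 ] size mm [18.8 18.5]
150 [370.14 242.51] 77.0 [ 0.5545 -0.4013  0.056 ] size mm [19.3 18.7]
170 [194.62 202.03] 231.6 [ 0.6582 -0.0565  0.0075] size mm [35.2 37.8]
170 [176.66 322.43] 183.9 [ 0.418  -0.0304  0.0075] size mm [29.3 30.7]
170 [316.09 242.65] 85.4 [ 0.5566 -0.2998  0.056 ] size mm [19.8 19.5]
170 [370.16 242.47] 86.0 [ 0.5546 -0.4013  0.056 ] size mm [20.6 19.6]
[0.209716   0.53488144 0.23053535] [[-0.001  0.365  0.931]
 [-0.001  0.931 -0.365]
 [-1.    -0.002 -0.   ]]
[[328.8479038  229.74482134]
 [349.97203663 142.8692082 ]] [[316.2335798  243.45839553]
 [346.17972858 201.2159448 ]]
pillar top [ 0.58656447 -0.35174484  0.22898481] 195 [0.02456272 0.02413996 0.01022852]
```

```bash
cat >> h.py <<'E'
NUT=np.array([.5565,-.2998]); SY=np.deg2rad(-61.0)
def yaw(R): m=R.as_matrix(); return np.arctan2(m[1,2],m[0,2])
def go(x,y,z,yw=None):
    "tool-frame delta (cm) and rx to bring TCP there"
    p,R=tcp(); d=R.inv().apply(np.array([x,y,z])-p)*100
    print("pose",p.round(4),"yaw",np.degrees(yaw(R)).round(2),"-> delta_pos",d.round(2),"rx",None if yw is None else round(-(yw-yaw(R)),3))
E
python3 -m creep '{"delta_pos":[[5,-20.9,25.8],[10,-41.8,51.7],[10,-41.8,51.7],[10,-41.8,51.7],[10,-41.8,51.7],[10,-41.8,51.7],[10,-41.8,51.7],[10,-41.8,51.7],[10,-41.8,51.7],[10,-41.8,51.7]],"dr":[[-0.1,0,0],[-0.265,0,0],[-0.265,0,0],[-0.265,0,0],[-0.265,0,0],[-0.265,0,0],[-0.265,0,0],[-0.265,0,0],[-0.265,0,0],[-0.265,0,0]]}' 1
python3 - <<'E'
from h import *
go(.5382,-.0434,.12,np.deg2rad(-6.2))
im=load("top0.npz"); c=cv2.resize(im["pixels"][230:256,302:332],None,fx=20,fy=20,interpolation=cv2.INTER_CUBIC)
cv2.imwrite("pics/nut.png",c)
E
```

```text
clock: 1.1
position: [0.4533, 0.1063, 0.157]
ee_rot: [0.706, 0.039, 0.706, -0.038]
contact_force: [0.7, 0.8, -0.5]
width: 0.0855
pose [0.4533 0.1063 0.157 ] yaw -6.25 -> delta_pos [  3.69 -13.96  10.07] rx -0.001
```

View pics/nut.png

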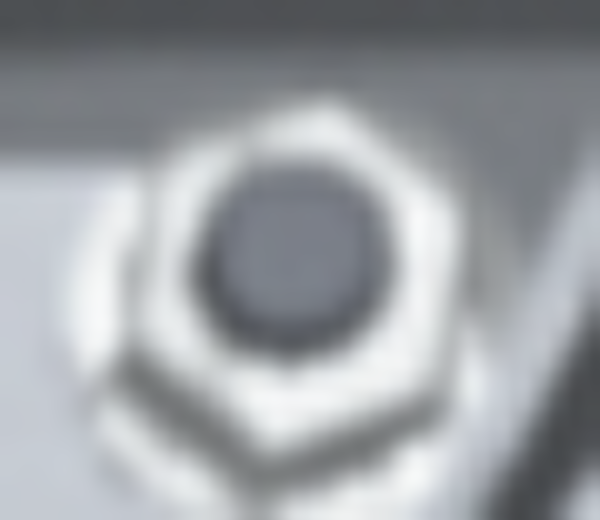

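Zoomed nut: hexagon corners at about (325,95), (460,205), (440,395), (270,450), (130,360), (155,150) in the 20x crop; stud at (292,255).

```bash
python3 -m creep '{"delta_pos":[[1,-4.7,3.3],[2.5,-9.3,6.7],[3.7,-14,10.1],[3.7,-14,10.1],[3.7,-14,10.1],[3.7,-14,10.1],[3.7,-14,10.1]],"dr":[[0,0,0],[0,0,0],[0,0,0],[0,0,0],[0,0,0],[0,0,0],[0,0,0]]}' 
python3 - <<'E'
from h import *
go(.5382,-.0434,.011,np.deg2rad(-6.2))
im=load("top0.npz")
c=np.array([(325,95),(460,205),(440,395),(270,450),(130,360),(155,150)],float)
w=np.array([onz(im,(u+.5)/20-.5+302,(v+.5)/20-.5+230,.044)[:2] for u,v in c]); m=w.mean(0); d=w-m
a=np.degrees(np.arctan2(d[:,1],d[:,0])); print(m,np.linalg.norm(d,axis=1),(a%60))
ph=np.degrees(np.angle(np.exp(1j*np.radians(6*a)).mean()))/6; print("corner yaw mod60",ph%60,"flat yaw",(ph+30)%60)
# seated spanner yaws relative to straight out
print("handle phi seats (deg)",[round(((ph+30)%60)+60*k+61,1) for k in range(-4,2)])
im=manip.get_image("top");cv2.imwrite("pics/t2.png",im["pixels"]);np.savez("top1.npz",**im)
E
```

```text
clock: 1.8
position: [0.5372, -0.041, 0.1203]
ee_rot: [0.706, 0.038, 0.706, -0.038]
contact_force: [-0.5, 0.1, 1.2]
width: 0.0856
pose [ 0.5372 -0.041   0.1203] yaw -6.2 -> delta_pos [10.93 -0.24  0.13] rx 0.0
[ 0.5582249  -0.30013407] [0.01792707 0.01700008 0.01794465 0.01719476 0.01782411 0.01830993] [50.18679641 52.64042828 48.12117456 50.42417445 56.29179393 46.42795575]
corner yaw mod60 50.653749024472866 flat yaw 20.653749024472866
handle phi seats (deg) [np.float64(-158.3), np.float64(-98.3), np.float64(-38.3), np.float64(21.7), np.float64(81.7), np.float64(141.7)]
```

```bash
python3 -m creep '{"delta_pos":[[3,-0.2,0.1],[6,-0.24,0.13],[9,-0.24,0.13],[10.9,-0.24,0.13],[10.9,-0.24,0.13],[10.9,-0.24,0.13]],"dr":[[0,0,0],[0,0,0],[0,0,0],[0,0,0],[0,0,0],[0,0,0]]}' 
python3 -m creep '{"delta_pos":[[0,0,0],[0,0,0],[0,0,0],[0,0,0],[0,0,0],[0,0,0],[0,0,0],[0,0,0]],"dr":[[0,0,0],[0,0,0],[0,0,0],[0,0,0],[0,0,0],[0,0,0],[0,0,0],[0,0,0]]}' -1 100
python3 - <<'E'
from h import *
go(.5382,-.0434,.011,np.deg2rad(-6.2)); s=manip.get_state(); print(s["contact_force"],s["moment"],s["width"])
E
```

```text
clock: 2.45
position: [0.5392, -0.0436, 0.012]
ee_rot: [0.706, 0.038, 0.706, -0.038]
contact_force: [0.9, 0.1, 0.3]
width: 0.0855
clock: 3.25
position: [0.5393, -0.0447, 0.0119]
ee_rot: [0.706, 0.038, 0.706, -0.039]
contact_force: [-1.3, -1.2, 5.2]
width: 0.0092
pose [ 0.5393 -0.0447  0.0119] yaw -6.23 -> delta_pos [ 0.09  0.12 -0.12] rx -0.001
[-1.30566029 -1.21417007  5.2166704 ] [-0.13303775  0.19900084  0.02147846] 0.009245376502431282
```

```bash
python3 -m creep '{"delta_pos":[[-1.5,0,0],[-4,0,0],[-7,0,0],[-10,0,0],[-12.5,0,0],[-12.5,0,0]],"dr":[[0,0,0],[0,0,0],[0,0,0],[0,0,0],[0,0,0],[0,0,0]]}' 
python3 - <<'E'
from h import *
yw=np.deg2rad(-39.3); t=np.array([.557,-.2999])-.119*np.array([np.cos(yw),np.sin(yw)])
go(*t,.137,yw);s=manip.get_state(); print(s["contact_force"],s["moment"])
E
```

```text
clock: 3.85
position: [0.5411, -0.0447, 0.1386]
ee_rot: [0.708, 0.038, 0.704, -0.039]
contact_force: [1.0, 0.2, -5.9]
width: 0.0092
pose [ 0.5411 -0.0447  0.1386] yaw -6.23 -> delta_pos [  0.13 -18.7   -5.62] rx 0.577
[ 0.96692572  0.17851557 -5.86290048] [-0.01189774  0.03857904  0.020735  ]
```

```bash
python3 -m creep '{"delta_pos":[[0,-3,-0.9],[0,-6.2,-1.9],[0,-9.4,-2.8],[0,-12.5,-3.8],[0,-15.6,-4.7],[0,-18.7,-5.6],[0,-18.7,-5.6],[0,-18.7,-5.6],[0,-18.7,-5.6]],"dr":[[0.1,0,0],[0.2,0,0],[0.3,0,0],[0.4,0,0],[0.5,0,0],[0.577,0,0],[0.577,0,0],[0.577,0,0],[0.577,0,0]]}' 
python3 - <<'E'
from h import *
yw=np.deg2rad(-39.3); t=np.array([.557,-.2999])-.119*np.array([np.cos(yw),np.sin(yw)])
go(*t,.137,yw)
im=manip.get_image("top");np.savez("top2.npz",**im)
p,R=tcp(); r=np.r_[p[:2]+.119*np.array([np.cos(yw),np.sin(yw)]),p[2]-.012]
u,v=proj(im,[r])[0]; print(u,v)
a=cv2.resize(im["pixels"][int(v)-70:int(v)+70,int(u)-70:int(u)+70],None,fx=4,fy=4,interpolation=cv2.INTER_CUBIC)
cv2.imwrite("pics/c2.png",a); print("crop origin",int(u)-70,int(v)-70)
E
```

```text
clock: 4.75
position: [0.4625, -0.223, 0.1349]
ee_rot: [0.665, 0.238, 0.667, -0.237]
contact_force: [0.2, 0.7, -6.0]
width: 0.0089
pose [ 0.4625 -0.223   0.1349] yaw -39.27 -> delta_pos [-0.22  0.04  0.28] rx 0.001
314.7530848278854 234.5110645273267
crop origin 244 164
```

View pics/c2.png

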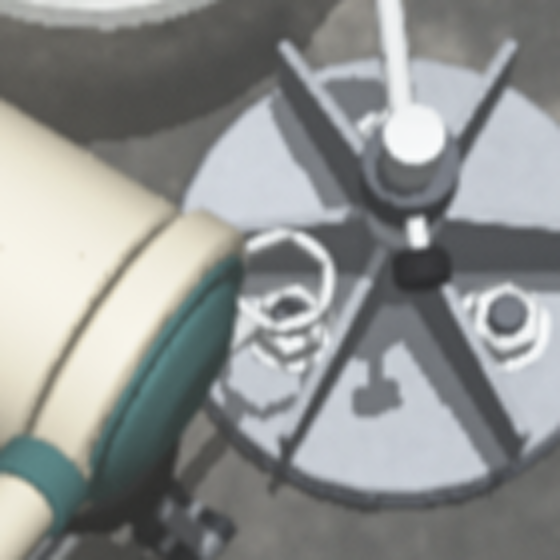

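```bash
python3 -m creep '{"delta_pos":[[0,0.04,0.28],[1.5,0.04,0.28],[3,0.04,0.28],[4.5,0.04,0.28],[5.8,0.04,0.28],[5.8,0.04,0.28],[5.8,0.04,0.28],[5.8,0.04,0.28]],"dr":[[0,0,0],[0,0,0],[0,0,0],[0,0,0],[0,0,0],[0,0,0],[0,0,0],[0,0,0]]}' 
python3 - <<'E'
from h import *
yw=np.deg2rad(-39.3); t=np.array([.557,-.2999])-.119*np.array([np.cos(yw),np.sin(yw)])
go(*t,.038,yw);s=manip.get_state(); print(s["contact_force"],s["moment"])
a=[]
p,R=tcp(); r=np.r_[p[:2]+.119*np.array([np.cos(yw),np.sin(yw)]),p[2]-.004]; print("ring pred (mid)",r)
for n in("top","side"):
    im=manip.get_image(n);np.savez(n+"3.npz",**im)
    u,v=proj(im,[r])[0].astype(int); print(n,proj(im,[r])[0],"crop origin",u-28,v-35)
    a.append(cv2.resize(im["pixels"][v-35:v+35,u-28:u+28],None,fx=7,fy=7,interpolation=cv2.INTER_CUBIC))
cv2.imwrite("pics/c3.png",np.hstack(a))
E
```

```text
clock: 5.6
position: [0.4665, -0.2259, 0.0792]
ee_rot: [0.667, 0.237, 0.665, -0.238]
contact_force: [-0.3, -0.1, -4.8]
width: 0.0092
pose [ 0.4665 -0.2259  0.0792] yaw -39.26 -> delta_pos [ 4.12 -0.   -0.22] rx 0.001
[-0.31414414 -0.11027096 -4.78315874] [-0.00662642 -0.0177967  -0.04223632]
ring pred (mid) [ 0.55861518 -0.30123457  0.07516847]
top [316.72028656 239.09135725] crop origin 288 204
side [331.1134004  220.16972311] crop origin 303 185
```

View pics/c3.png

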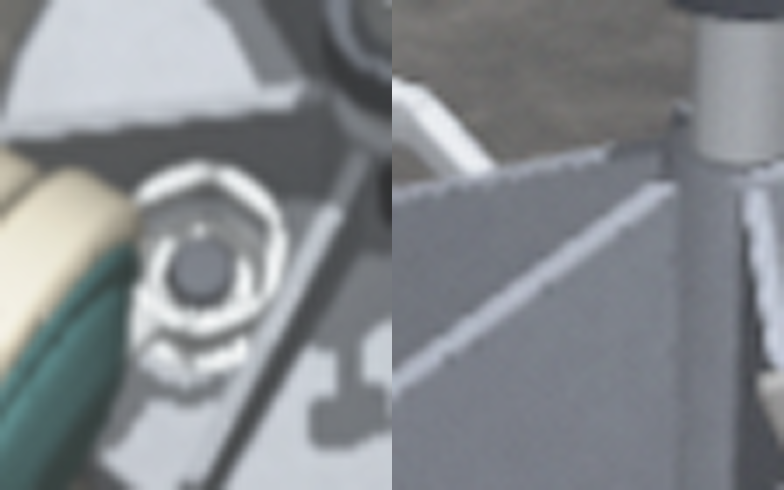

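Crop: ring (centre ≈ (198,249), outer edge from y=160 to 338) stands over the stud (203,268), clear of the right gusset. The side view is blocked by the gussets, so I'll fit the ring's outline in the top view.

```bash
cat > ringfit.py <<'E'
from h import *
from scipy.optimize import least_squares
def fit(im,c0,ztop,a0=-150,a1=75,thr=165,rmin=20):
    g=cv2.cvtColor(im["pixels"],cv2.COLOR_BGR2GRAY).astype(np.float32)
    pts=[]
    for a in np.radians(np.arange(a0,a1,3)):
        r=np.arange(8,16,.1); u=c0[0]+r*np.cos(a); v=c0[1]+r*np.sin(a)
        s=cv2.remap(g,u.astype(np.float32)[None],v.astype(np.float32)[None],cv2.INTER_LINEAR)[0]
        i=np.argmax(s[:70])
        k=np.nonzero(s[i:]<(s[i]+s[i:].min())/2)[0]
        if s[i]>180 and len(k): pts.append(onz(im,u[i+k[0]],v[i+k[0]],ztop)[:2])
    pts=np.array(pts)
    f=least_squares(lambda q:np.linalg.norm(pts-q[:2],axis=1)-q[2],[*pts.mean(0),.023],loss="soft_l1",f_scale=.0005)
    f2=least_squares(lambda q:np.linalg.norm(pts-q,axis=1)-.023,pts.mean(0),loss="soft_l1",f_scale=.0005)
    return f.x,f2.x,len(pts),np.sqrt(np.mean(f.fun**2))
E
python3 - <<'E'
from ringfit import *
im=load("top3.npz"); p=.0792
print(fit(im,(316,239.1),.0823)); print(fit(im,(316,239.1),.0823,-120,30))
yw=np.deg2rad(-39.3); print("pred",np.array([.4665,-.2259])+.119*np.array([np.cos(yw),np.sin(yw)]))
# hole left edge etc: ring handle slope check
E
```

```text
(array([ 0.55765098, -0.30029514,  0.02261897]), array([ 0.55742668, -0.29992817]), 69, np.float64(0.0012641461666658962))
(array([ 0.5577617 , -0.30045659,  0.02248929]), array([ 0.55729105, -0.30006554]), 48, np.float64(0.0003808459900405309))
pred [ 0.55858698 -0.30127232]
```

```bash
python3 -m creep '{"delta_pos":[[0.8,0,0],[1.6,0,0],[2.1,0,0],[2.4,0,0],[2.4,0,0],[2.4,0,0]],"dr":[[0,0,0],[0,0,0],[0,0,0],[0,0,0],[0,0,0],[0,0,0]]}' 
cat > st.py <<'E'
from h import *
s=manip.get_state(); p,R=tcp(s); y=yaw(R); e=np.array([np.cos(y),np.sin(y)])
F=np.array(s["contact_force"]);M=np.array(s["moment"]); r=p[:2]-np.array([.5577,-.3000])
print("t",round(s["clock"],2),"p",p.round(4),"yaw",np.degrees(y).round(2),"phi",round(np.degrees(y)+61,2),"F",F.round(1),"M",M.round(2),"Tnut",round(r[0]*F[1]-r[1]*F[0]+M[2],2),"ring",(p[:2]+.1177*e).round(4),"U",round(p[2]-.0119,4), "tilt",R.as_matrix()[2].round(3),"w",round(s["width"],4))
E
python3 st.py
```

```text
clock: 6.3
position: [0.4657, -0.2257, 0.0543]
ee_rot: [0.666, 0.238, 0.666, -0.238]
contact_force: [0.6, -0.5, -5.4]
width: 0.0089
t 6.3 p [ 0.4657 -0.2257  0.0543] yaw -39.29 phi 21.71 F [ 0.6 -0.5 -5.4] M [ 0.04  0.06 -0.01] Tnut -0.01 ring [ 0.5568 -0.3003] U 0.0424 tilt [-1.  0. -0.] w 0.0089
```

```bash
python3 -m creep '{"delta_pos":[[0.2,0.05,0.03],[0.4,0.05,0.03],[0.6,0.05,0.03],[0.6,0.05,0.03],[0.6,0.05,0.03]],"dr":[[0,0,0],[0,0,0],[0,0,0],[0,0,0],[0,0,0]]}' 
python3 st.py
```

```text
clock: 6.8
position: [0.4668, -0.2258, 0.0485]
ee_rot: [0.666, 0.238, 0.665, -0.238]
contact_force: [2.0, -0.5, -5.4]
width: 0.0088
t 6.8 p [ 0.4668 -0.2258  0.0485] yaw -39.29 phi 21.71 F [ 2.  -0.5 -5.4] M [-0.04 -0.4   0.08] Tnut -0.02 ring [ 0.5579 -0.3004] U 0.0366 tilt [-1.     0.     0.001] w 0.0088
```

```bash
python3 -m creep '{"delta_pos":[[0.25,0,0],[0.5,0,0],[0.75,0,0],[0.9,0,0],[0.9,0,0],[0.9,0,0]],"dr":[[0,0,0],[0,0,0],[0,0,0],[0,0,0],[0,0,0],[0,0,0]]}' 
python3 st.py
```

```text
clock: 7.4
position: [0.4667, -0.2259, 0.0395]
ee_rot: [0.666, 0.238, 0.665, -0.238]
contact_force: [3.4, -1.3, -3.6]
width: 0.0088
t 7.4 p [ 0.4667 -0.2259  0.0395] yaw -39.29 phi 21.71 F [ 3.4 -1.3 -3.6] M [-0.23 -0.66  0.13] Tnut -0.01 ring [ 0.5578 -0.3004] U 0.0276 tilt [-1.     0.     0.001] w 0.0088
```

```bash
python3 -m creep '{"delta_pos":[[0,1.35,0.08],[0,2.68,0.31],[0,3.98,0.69],[0,5.23,1.22],[0,6.40,1.89],[0,6.40,1.89]],"dr":[[0.115,0,0],[0.23,0,0],[0.345,0,0],[0.46,0,0],[0.575,0,0],[0.575,0,0]]}' 
python3 st.py
```

```text
clock: 8.0
position: [0.5224, -0.1883, 0.0393]
ee_rot: [0.572, 0.416, 0.571, -0.417]
contact_force: [1.5, -3.9, -5.8]
width: 0.009
t 8.0 p [ 0.5224 -0.1883  0.0393] yaw -72.17 phi -11.17 F [ 1.5 -3.9 -5.8] M [-0.65 -0.35  0.12] Tnut 0.09 ring [ 0.5584 -0.3003] U 0.0274 tilt [-1.     0.     0.001] w 0.009
```

```bash
python3 -m creep '{"delta_pos":[[0,1.35,0.08],[0,2.68,0.31],[0,3.98,0.69]],"dr":[[0.115,0,0],[0.23,0,0],[0.345,0,0]]}' 
python3 st.py
python3 -m creep '{"delta_pos":[[0,1.35,0.08],[0,2.68,0.31],[0,2.68,0.31]],"dr":[[0.115,0,0],[0.23,0,0],[0.23,0,0]]}' 
python3 st.py
```

```text
clock: 8.3
position: [0.5603, -0.1827, 0.0392]
ee_rot: [-0.491, -0.508, -0.492, 0.509]
contact_force: [1.5, -2.7, -4.2]
width: 0.0093
t 8.3 p [ 0.5603 -0.1827  0.0392] yaw -92.0 phi -31.0 F [ 1.5 -2.7 -4.2] M [-0.54 -0.25  0.66] Tnut 0.48 ring [ 0.5562 -0.3003] U 0.0273 tilt [-1.    -0.002  0.001] w 0.0093
clock: 8.6
position: [0.5884, -0.1866, 0.0392]
ee_rot: [-0.43, -0.561, -0.43, 0.561]
contact_force: [1.1, -0.3, -3.1]
width: 0.0092
t 8.6 p [ 0.5884 -0.1866  0.0392] yaw -105.1 phi -44.1 F [ 1.1 -0.3 -3.1] M [-0.17 -0.26  0.19] Tnut 0.06 ring [ 0.5577 -0.3002] U 0.0273 tilt [-1. -0. -0.] w 0.0092
```

```bash
python3 -m creep '{"delta_pos":[[0,-0.4,0.01],[-0.8,-0.4,0.01],[-1.8,-0.4,0.01],[-2.6,-0.4,0.01]],"dr":[[-0.034,0,0],[-0.034,0,0],[-0.034,0,0],[-0.034,0,0]]}' 
python3 st.py
```

```text
clock: 9.0
position: [0.5821, -0.1847, 0.0658]
ee_rot: [-0.438, -0.554, -0.44, 0.555]
contact_force: [-0.3, 0.3, -5.0]
width: 0.0093
t 9.0 p [ 0.5821 -0.1847  0.0658] yaw -103.26 phi -42.26 F [-0.3  0.3 -5. ] M [ 0.05 -0.03  0.01] Tnut 0.04 ring [ 0.5551 -0.2993] U 0.0539 tilt [-1.    -0.004 -0.001] w 0.0093
```

```bash
python3 -m creep '{"delta_pos":[[0,-1.64,0.12],[0,-3.25,0.46],[0,-4.80,1.02],[0,-6.25,1.80],[0,-7.58,2.77],[0,-8.76,3.91],[0,-9.78,5.21],[0,-10.46,6.38],[0,-10.46,6.38],[0,-10.46,6.38]],"dr":[[-0.14,0,0],[-0.28,0,0],[-0.42,0,0],[-0.56,0,0],[-0.70,0,0],[-0.84,0,0],[-0.98,0,0],[-1.095,0,0],[-1.095,0,0],[-1.095,0,0]]}' 
python3 st.py
python3 - <<'E'
from h import *
im=manip.get_image("top");np.savez("top4.npz",**im)
y=np.deg2rad(-40.5); t=np.array([.5577,-.3002])-.1177*np.array([np.cos(y),np.sin(y)]); go(*t,.0395,y)
E
```

```text
clock: 10.0
position: [0.4669, -0.2231, 0.0657]
ee_rot: [0.663, 0.246, 0.663, -0.245]
contact_force: [1.2, -0.8, -5.4]
width: 0.0093
t 10.0 p [ 0.4669 -0.2231  0.0657] yaw -40.67 phi 20.33 F [ 1.2 -0.8 -5.4] M [ 0.02  0.04 -0.05] Tnut -0.08 ring [ 0.5562 -0.2998] U 0.0538 tilt [-1.     0.001 -0.001] w 0.0093
pose [ 0.4674 -0.223   0.0657] yaw -40.61 -> delta_pos [ 2.62 -0.01  0.11] rx -0.002
```

```bash
python3 -m creep '{"delta_pos":[[0,0,0.11],[0.5,0,0.11],[0.9,0,0.11],[1.2,0,0.11],[1.5,0,0.11],[1.5,0,0.11]],"dr":[[0,0,0],[0,0,0],[0,0,0],[0,0,0],[0,0,0],[0,0,0]]}' 
python3 st.py
```

```text
clock: 10.65
position: [0.4686, -0.2242, 0.0498]
ee_rot: [0.663, 0.245, 0.664, -0.245]
contact_force: [1.2, 0.3, -5.2]
width: 0.009
t 10.65 p [ 0.4686 -0.2242  0.0498] yaw -40.49 phi 20.51 F [ 1.2  0.3 -5.2] M [ 0.11 -0.05  0.1 ] Tnut -0.02 ring [ 0.5581 -0.3006] U 0.0379 tilt [-1.  0. -0.] w 0.009
```

```bash
python3 -m creep '{"delta_pos":[[0.4,0,0],[0.8,0,0],[1.05,0,0],[1.05,0,0],[1.05,0,0]],"dr":[[0,0,0],[0,0,0],[0,0,0],[0,0,0],[0,0,0]]}' 
python3 st.py
python3 -m creep '{"delta_pos":[[0,1.35,0.08],[0,2.68,0.31],[0,3.98,0.69],[0,5.23,1.22],[0,6.40,1.89],[0,7.37,2.59]],"dr":[[0.115,0,0],[0.23,0,0],[0.345,0,0],[0.46,0,0],[0.575,0,0],[0.677,0,0]]}' 
python3 st.py
```

```text
clock: 11.15
position: [0.4686, -0.2243, 0.0398]
ee_rot: [0.663, 0.245, 0.663, -0.245]
contact_force: [0.9, 1.5, -6.0]
width: 0.0091
t 11.15 p [ 0.4686 -0.2243  0.0398] yaw -40.49 phi 20.51 F [ 0.9  1.5 -6. ] M [ 0.07 -0.08  0.05] Tnut -0.15 ring [ 0.5581 -0.3007] U 0.0279 tilt [-1.  0. -0.] w 0.0091
clock: 11.75
position: [0.5358, -0.185, 0.0398]
ee_rot: [0.544, 0.451, 0.544, -0.452]
contact_force: [-0.3, -1.8, -5.0]
width: 0.009
t 11.75 p [ 0.5358 -0.185   0.0398] yaw -79.44 phi -18.44 F [-0.3 -1.8 -5. ] M [-0.25  0.1   0.37] Tnut 0.45 ring [ 0.5574 -0.3007] U 0.0279 tilt [-1.    -0.002  0.   ] w 0.009
```

```bash
python3 -m creep '{"delta_pos":[[0,0.59,0.02],[0,1.18,0.06],[0,1.76,0.13]],"dr":[[0.05,0,0],[0.1,0,0],[0.15,0,0]]}' 
python3 st.py
python3 -m creep '{"delta_pos":[[0,0.35,0],[0,0.70,0.02]],"dr":[[0.03,0,0],[0.06,0,0]]}' 
python3 st.py
```

```text
clock: 12.05
position: [0.553, -0.1829, 0.0397]
ee_rot: [0.509, 0.49, 0.509, -0.491]
contact_force: [-0.3, -0.5, -4.9]
width: 0.0088
t 12.05 p [ 0.553  -0.1829  0.0397] yaw -87.91 phi -26.91 F [-0.3 -0.5 -4.9] M [0.01 0.08 0.4 ] Tnut 0.45 ring [ 0.5573 -0.3005] U 0.0278 tilt [-1.    -0.002 -0.   ] w 0.0088
clock: 12.25
position: [0.56, -0.1828, 0.0397]
ee_rot: [-0.494, -0.505, -0.495, 0.506]
contact_force: [-0.3, 0.1, -4.2]
width: 0.009
t 12.25 p [ 0.56   -0.1828  0.0397] yaw -91.31 phi -30.31 F [-0.3  0.1 -4.2] M [0.09 0.   0.32] Tnut 0.36 ring [ 0.5573 -0.3005] U 0.0278 tilt [-1.    -0.002 -0.   ] w 0.009
```

```bash
python3 -m creep '{"delta_pos":[[0,0.24,0],[0,0.47,0.01]],"dr":[[0.02,0,0],[0.04,0,0]]}' >/dev/null; python3 st.py
python3 -m creep '{"delta_pos":[[0,0.24,0],[0,0.35,0.01]],"dr":[[0.02,0,0],[0.03,0,0]]}' >/dev/null; python3 st.py
```

```text
t 12.45 p [ 0.5649 -0.183   0.0397] yaw -93.64 phi -32.64 F [-1.   0.9 -4.7] M [0.14 0.14 0.28] Tnut 0.41 ring [ 0.5574 -0.3005] U 0.0278 tilt [-1.    -0.001 -0.   ] w 0.0089
t 12.65 p [ 0.5685 -0.1833  0.0398] yaw -95.39 phi -34.39 F [-1.   1.  -5.1] M [0.3  0.15 0.36] Tnut 0.49 ring [ 0.5575 -0.3004] U 0.0279 tilt [-1.    -0.001 -0.001] w 0.0093
```

```bash
python3 -m creep '{"delta_pos":[[0,0.24,0],[0,0.24,0]],"dr":[[0.02,0,0],[0.02,0,0]]}' >/dev/null; python3 st.py
```

```text
t 12.85 p [ 0.5713 -0.1836  0.0398] yaw -96.54 phi -35.54 F [-0.5  0.9 -4.5] M [0.33 0.08 0.23] Tnut 0.31 ring [ 0.5579 -0.3005] U 0.0279 tilt [-1.    -0.    -0.001] w 0.0093
```

```bash
python3 -m creep '{"delta_pos":[[0,0.24,0],[0,0.35,0.01]],"dr":[[0.02,0,0],[0.03,0,0]]}' >/dev/null; python3 st.py
python3 -m creep '{"delta_pos":[[0,0.24,0],[0,0.24,0]],"dr":[[0.02,0,0],[0.02,0,0]]}' >/dev/null; python3 st.py
```

```text
t 13.05 p [ 0.5746 -0.184   0.0398] yaw -98.27 phi -37.27 F [-0.9  2.5 -4.6] M [0.42 0.16 0.24] Tnut 0.38 ring [ 0.5577 -0.3005] U 0.0279 tilt [-1.    -0.    -0.001] w 0.009
t 13.25 p [ 0.5773 -0.1844  0.0398] yaw -99.41 phi -38.41 F [-0.1  2.9 -4. ] M [0.48 0.12 0.09] Tnut 0.16 ring [ 0.558  -0.3005] U 0.0279 tilt [-1.     0.    -0.001] w 0.0088
```

```bash
python3 -m creep '{"delta_pos":[[0,0.24,0],[0,0.24,0]],"dr":[[0.02,0,0],[0.02,0,0]]}' >/dev/null; python3 st.py
```

```text
t 13.45 p [ 0.5796 -0.1848  0.0399] yaw -100.55 phi -39.55 F [-0.5  2.8 -5.2] M [0.49 0.15 0.07] Tnut 0.19 ring [ 0.5581 -0.3005] U 0.028 tilt [-1.     0.    -0.001] w 0.0091
```

```bash
python3 -m creep '{"delta_pos":[[0,0.24,0],[0,0.24,0]],"dr":[[0.02,0,0],[0.02,0,0]]}' >/dev/null; python3 st.py
python3 -m creep '{"delta_pos":[[0,0.24,0],[0,0.24,0]],"dr":[[0.02,0,0],[0.02,0,0]]}' >/dev/null; python3 st.py
```

```text
t 13.65 p [ 0.5811 -0.1851  0.0397] yaw -101.64 phi -40.64 F [-3.2  3.3 -4. ] M [0.54 0.4  0.24] Tnut 0.68 ring [ 0.5574 -0.3004] U 0.0278 tilt [-1.    -0.002 -0.   ] w 0.009
t 13.85 p [ 0.5829 -0.1855  0.0394] yaw -102.76 phi -41.76 F [-3.4  3.5 -3.5] M [0.62 0.6  0.49] Tnut 0.97 ring [ 0.5569 -0.3003] U 0.0275 tilt [-1.    -0.003 -0.   ] w 0.0091
```

```bash
python3 -m creep '{"delta_pos":[[0,0.24,0],[0,0.35,0]],"dr":[[0.02,0,0],[0.03,0,0]]}' >/dev/null; python3 st.py;python3 - <<'E'
from ringfit import *
im=manip.get_image("top");np.savez("top5.npz",**im)
y=yaw(tcp()[1]);a=cv2.resize(im["pixels"][190:290,270:400],None,fx=6,fy=6,interpolation=cv2.INTER_CUBIC);cv2.imwrite("pics/c5.png",a)
E
```

```text
t 14.05 p [ 0.5851 -0.1859  0.0392] yaw -104.41 phi -43.41 F [-6.5  4.7 -3.8] M [0.69 1.   0.94] Tnut 1.81 ring [ 0.5558 -0.2999] U 0.0273 tilt [-1.    -0.006  0.   ] w 0.0091
```

View pics/c5.png

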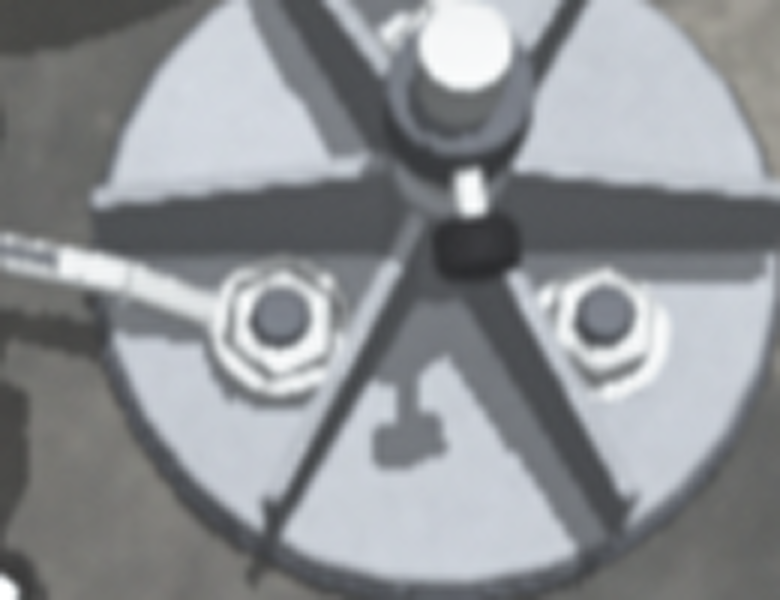

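The ring is seated on the nut (crop (275,315)) and the handle is clear of the left gusset. The torque has risen sharply to about 1.8 N m, so the nut has come up hard. I'll confirm with a hold.

```bash
python3 st.py; python3 -m creep '{"delta_pos":[[0,0,0],[0,0,0]],"dr":[[0,0,0],[0,0,0]]}' >/dev/null; python3 st.py
```

```text
t 14.1 p [ 0.5851 -0.1859  0.0391] yaw -104.41 phi -43.41 F [-6.1  3.7 -3.2] M [0.69 1.02 0.83] Tnut 1.63 ring [ 0.5558 -0.2999] U 0.0272 tilt [-1.    -0.006  0.   ] w 0.009
t 14.3 p [ 0.585  -0.1859  0.0392] yaw -104.37 phi -43.37 F [-6.   3.8 -4.1] M [0.61 0.95 0.86] Tnut 1.65 ring [ 0.5558 -0.2999] U 0.0273 tilt [-1.    -0.006  0.   ] w 0.009
```

```bash
python3 -m creep '{"delta_pos":[[0,-0.7,0.02],[0,-1.4,0.08],[0,-1.4,0.08]],"dr":[[-0.06,0,0],[-0.12,0,0],[-0.12,0,0]]}' >/dev/null; python3 st.py
```

```text
t 14.6 p [ 0.5739 -0.1841  0.04  ] yaw -97.7 phi -36.7 F [ 0.   2.4 -5.5] M [ 0.46  0.03 -0.07] Tnut -0.03 ring [ 0.5582 -0.3008] U 0.0281 tilt [-1.     0.001  0.   ] w 0.009
```

```bash
python3 -m creep '{"delta_pos":[[-0.8,0,0],[-1.8,0,0],[-3,0,0],[-5,0,0],[-7.5,0,0],[-10,0,0],[-10,0,0],[-10,0,0]],"dr":[[0,0,0],[0,0,0],[0,0,0],[0,0,0],[0,0,0],[0,0,0],[0,0,0],[0,0,0]]}' >/dev/null; python3 st.py; python3 -c "
from h import *
go(.54,-.045,.137,np.deg2rad(-6.2))"
```

```text
t 15.4 p [ 0.5742 -0.1844  0.1408] yaw -97.63 phi -36.63 F [ 0.6 -0.1 -5.6] M [ 0.1   0.05 -0.04] Tnut -0.12 ring [ 0.5586 -0.3011] U 0.1289 tilt [-1.     0.002  0.001] w 0.009
pose [ 0.5742 -0.1844  0.1408] yaw -97.63 -> delta_pos [  0.35  -5.25 -13.37] rx -1.596
```

```bash
python3 -m creep '{"delta_pos":[[0,-0.5,-3.5],[0,-1.5,-7],[0,-3,-10],[0,-4.5,-12.5],[0,-5.2,-13.4],[0,-5.2,-13.4],[0,-5.2,-13.4],[0,-5.2,-13.4],[0,-5.2,-13.4],[0,-5.2,-13.4]],"dr":[[0,0,0],[-0.05,0,0],[-0.18,0,0],[-0.32,0,0],[-0.46,0,0],[-0.6,0,0],[-0.74,0,0],[-0.88,0,0],[-1.02,0,0],[-1.16,0,0]]}' >/dev/null; python3 -m creep '{"delta_pos":[[0,0,0],[0,0,0],[0,0,0],[0,0,0],[0,0,0],[0,0,0]],"dr":[[-0.14,0,0],[-0.28,0,0],[-0.42,0,0],[-0.436,0,0],[-0.436,0,0],[-0.436,0,0]]}' >/dev/null
python3 st.py; python3 -c "
from h import *
go(.5395,-.045,.0125,np.deg2rad(-6.2))"
```

```text
t 17.0 p [ 0.5396 -0.0442  0.1393] yaw -6.29 phi 54.71 F [ 0.6  0.2 -4. ] M [-0.02 -0.02  0.04] Tnut -0.11 ring [ 0.6566 -0.0571] U 0.1274 tilt [-1.     0.    -0.001] w 0.0087
pose [ 0.5396 -0.0442  0.1393] yaw -6.29 -> delta_pos [12.68 -0.08  0.02] rx -0.002
```

```bash
python3 -m creep '{"delta_pos":[[3,0,0],[6,0,0],[9,0,0],[11,0,0],[12,0,0],[12.3,0,0],[12.5,0,0],[12.5,0,0],[12.5,0,0]],"dr":[[0,0,0],[0,0,0],[0,0,0],[0,0,0],[0,0,0],[0,0,0],[0,0,0],[0,0,0],[0,0,0]]}' >/dev/null; python3 st.py
```

```text
t 17.9 p [ 0.5409 -0.0444  0.0159] yaw -6.18 phi 54.82 F [ 0.3 -0.3 -4.8] M [ 0.03  0.06 -0.02] Tnut -0.09 ring [ 0.6579 -0.0571] U 0.004 tilt [-1.    -0.     0.002] w 0.0092
```

```bash
python3 -m creep '{"delta_pos":[[0.2,0,0],[0.35,0,0],[0.35,0,0],[0.35,0,0]],"dr":[[0,0,0],[0,0,0],[0,0,0],[0,0,0]]}' >/dev/null; python3 st.py
```

```text
t 18.3 p [ 0.5403 -0.0444  0.0119] yaw -6.18 phi 54.82 F [-1.1  0.4  0.8] M [0.06 0.1  0.01] Tnut 0.29 ring [ 0.6574 -0.057 ] U 0.0 tilt [-1.    -0.     0.001] w 0.0088
```

```bash
python3 -m creep '{"delta_pos":[[0,0,0],[0,0,0],[0,0,0],[0,0,0],[0,0,0],[0,0,0],[0,0,0]],"dr":[[0,0,0],[0,0,0],[0,0,0],[0,0,0],[0,0,0],[0,0,0],[0,0,0]]}' 0.6
python3 -m creep '{"delta_pos":[[-1,0,0],[-3,0,0],[-6,0,0],[-10,0,0],[-14,0,0],[-14,-4,-4],[-14,-8,-8],[-14,12,-10],[-14,16,-14],[-14,16,-14]],"dr":[[0,0,0],[0,0,0],[0,0,0],[0,0,0],[0,0,0],[0,0,0],[0,0,0],[0,0,0],[0,0,0],[0,0,0]]}'
python3 -m creep '{"delta_pos":[[0,4,-2],[0,8,-4],[0,12,-4],[0,16,-4],[0,16,-4],[0,16,-4],[0,16,-4]],"dr":[[0,0,0],[0,0,0],[0,0,0],[0,0,0],[0,0,0],[0,0,0],[0,0,0]]}'
python3 - <<'E'
from ringfit import *
im=manip.get_image("top");np.savez("top6.npz",**im);cv2.imwrite("pics/t6.png",im["pixels"])
for (u,v) in [(195,202),(177,322)]:
    c,a,ct=blob(im,u,v,13,150); print(c,a,onz(im,*c,.0075))
P=world(im); m=(P[...,2]>.025)&(P[...,2]<.045)&(P[...,1]>-.1)&(P[...,1]<0)&(P[...,0]>.45)&(P[...,0]<.62); print("bar z",P[m].mean(0),m.sum())
d=cv2.absdiff(cv2.cvtColor(im["pixels"],cv2.COLOR_BGR2GRAY),cv2.cvtColor(load("top0.npz")["pixels"],cv2.COLOR_BGR2GRAY))
for n,(u0,u1,v0,v1) in dict(mounts=(260,295,280,322),hex=(415,440,305,350),driver=(428,492,272,320),othernut=(358,384,230,256),nut=(303,330,230,256)).items(): print(n,d[v0:v1,u0:u1].max(),d[v0:v1,u0:u1].mean())
E
```

```text
clock: 19.0
position: [0.54, -0.0443, 0.0114]
ee_rot: [0.706, 0.038, 0.706, -0.038]
contact_force: [-0.4, 0.4, -0.3]
width: 0.0682
clock: 20.0
position: [0.4379, 0.0401, 0.1524]
ee_rot: [0.707, 0.04, 0.705, -0.04]
contact_force: [0.5, 1.5, -0.3]
width: 0.0684
clock: 20.7
position: [0.4151, 0.2031, 0.1516]
ee_rot: [0.706, 0.038, 0.706, -0.038]
contact_force: [0.0, -0.5, -0.1]
width: 0.0684
[194.27349051 201.50775144] 215.61111111111111 [ 0.65933138 -0.05575     0.0075    ]
[176.48907126 321.86126234] 173.4722222222222 [ 0.41903481 -0.02999272  0.0075    ]
bar z [ 0.53431189 -0.0455993   0.03424191] 561
mounts 3 0.5448979591836735
hex 6 0.544
driver 3 0.5377604166666666
othernut 2 0.46005917159763315
nut 60 4.632478632478633
```

View pics/t6.png

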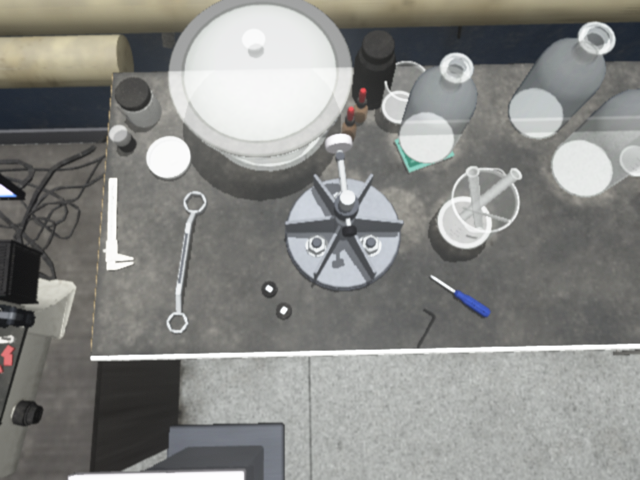

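The final view shows the spanner flat at (195,202)–(177,322) and everything else unmoved. Handing in.

```bash
python3 -c "
from rig import manip
print(manip.sign_off())"
```

```text
the job is handed in; nothing more can be done
None
```

I tightened the loose nut (the front-left one in the top view) with the larger ring in two clockwise swings, lifting and reseating the ring once. The job is handed in at about 21 s of the 67 s allowed.

- **Torque:** the nut dragged at about 0.4–0.5 N m, then came up hard at the end of the second swing. It peaked at about 1.8 N m and held at about 1.65 N m, slightly above the 1.5 N m target. I put it on mostly as a twist through the grip, so the side pull at the handle was only about 7 N.
- **Nut turn:** I did not measure it directly. The handle angles give roughly 2.0–2.1 rad in all, which fits a nut coming up at 2.1.
- **Spanner:** I eased the torque to about zero before lifting the ring off, then laid the spanner flat where it had been, within about 1 mm, and drew the gripper clear.
- **Other things:** comparing the first and last top pictures, the mounts, hex key, screwdriver and right-hand nut show no change. The nut behind the pillar is mostly hidden, so I did not check it.
- **Camera checks:** the side camera could not see the ring at the nut because the gussets blocked it. Ring alignment therefore rests on the top camera and the force readings.

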